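# Sleeve plugs into the carrier tray, then present the tray to the scanner

### The arm

A 6-joint arm with a two-finger parallel gripper is mounted at the origin on the work surface. World frame = base frame: x ahead of the robot, y to its left, z up, the work surface at z = 0. Lengths are in m, angles in rad, forces in N, time in s.
With the tool pointing down it reaches from about 0.375 to 0.925 m from the base axis. Payload 5.7 kg.
Tool frame: the origin (TCP) lies on the centre line of the jaws, within the pads' length; the fingertips stand 25 mm ahead of it and the grasp point (between the pads) lies 6 mm ahead of it (robot.tip_reach is the distance from the TCP to the fingertips, in m); z points along the fingers, y is the line along which they close (so a half turn about z gives the same grasp; the last joint's range is limited). The gripper opens to 85 mm and grips with 20 to 120 N. Pads are 22 mm wide; open, the fingers measure 114 mm over their backs; the gripper's body (76 mm by 85 mm) begins 54 mm behind the grasp point. The pads swing forward as they close: fully open they stand 13 mm farther back than shut.
Start: joints at [-1.386, 0.359, 1.51, -0, 1.272, -0.115], TCP at [0.177, -0.573, 0.223] pointing down, gripper open.
Joint ranges: [-2.97, 2.97], [-1.01, 2.36], [0.21, 2.38], [-0.96, 4.11], [0.2, 2.71], [-2.98, 2.98]. Speed limits (rad/s): [2.39, 2.39, 3.14, 3.14, 3.14, 3.14].

### API

Orientations are given as a unit quaternion [w, x, y, z].
In Python, from workcell import robot gives the robot as it stands.
- The arm moves only by the tool play_rows, never from a script. Its argument "rows" is a list of rows, each a list of 3 entries, a list of its own where there are three numbers: the shift along the tool's x, y, z in m, then the turn about the tool's z in rad, then the opening, from 0 (shut) to 1 (fully open). In form: [[[tx, ty, tz], turn, grip], ...]. A call has 1 to 20 rows; each row shifts and turns the commanded pose from where the row before left it, along the tool's axes as they then stand; what a row does not reach is not made up. A row lasts 1/8 s, in which the tool goes at most 62.5 mm and 10.7 degrees, less where a joint would pass 70% of its speed; a pose out of reach is approached as far as the arm can. A call is refused whole if a number of a shift passes 0.0625 or a number of a turn 0.188, either way. A call with a gripper value outside its range is refused whole. The fingers move at their own pace and stop on an object; "force" is the grip in N (left out, the last holds). Time passes only in rows, so rows that do not move let the fingers close. It gives the time, the measured TCP pose, the force, the opening and the grip force at its end, in the units of the state.
- robot.get_obs(): the state, without advancing time (a new reading comes with each control period).
- robot.capture(name): name is "side" or "top"; returns a dict with "color" (384x512x3 uint8, red, green, blue), "camera_matrix" (3x3 intrinsics, pixels), "rvec" (rotation vector, rad) and "tvec" (3), from world to camera coordinates, as OpenCV has them. Camera axes: x right, y down, z forward; pixel columns grow to the right and rows downward; lengths in m; the calibration is good to about 2 mm. A picture is of the moment at which its call begins. There is no depth.
- robot.job_done(): hands the job in; it is judged then, once.
The state is a dict: "time_s": time; "joints": joint angles; "joint_vel": joint speeds; "joint_efforts": joint torques, N m; "eef_pos": TCP position; "tool_rot": TCP orientation; "contact_force": force on the tool from outside, world axes, zero at the start; "wrist_torque": the same for the moment, N m; "width": finger opening in m; "grip_force": force on a finger pad.
Only numpy, scipy, OpenCV 4.12 (cv2) and the standard library are available. Lean on these libraries where they do the work, as an engineer would, in place of code of your own. Each camera call takes 0.05 s, during which the arm holds its last target. There are 200 camera calls.

### The job

Pick up the steel bowl by its bar handle and tip the three loose plugs out of it into the empty compartment of the carrier tray, then stand the empty bowl upright on the table and let go of it. Then lift the tray by its upright handle, keeping it level enough that the steel ball never leaves its shallow pocket, and finish still holding it level and still about 12 cm above the middle of the flat scanner's window. Do not push the other instruments about.

Things in the scene. Friction and masses are not known exactly. Their poses are not given: they have to be found in the camera images.
- bowl: Loose open steel bowl, about 140 g, on the table. Origin: centre of its underside; +z is up out of its mouth, +x points along its bar handle. Outside radius 26 mm at the foot, flaring straight to 60 mm at the rim, 36 mm high; wall 4 mm, floor 5 mm thick. The handle sticks out level along +x.
- bowl_grip (a point): Grasp point on the bowl's bar handle (axes as the bowl), 90 mm along +x from the bowl's axis, 28 mm above its underside. The bar is straight, 12 mm wide (along the bowl's y), 14 mm tall, and reaches from the rim to 117 mm from the bowl's axis.
- tray: Loose aluminium carrier tray, about 380 g, 124 mm (its x) by 216 mm (its y). Origin: centre of its underside, z up. Floor 5 mm thick; outer walls 4 mm thick, top at 30 mm; a cross wall 10 mm thick at y = 0, top at 30 mm, divides it into two compartments, each 116 by 99 mm inside: the +y one is empty at the start, the -y one has the ball pocket.
- tray_grip (a point): Grasp point on the tray's upright handle plate (axes as the tray), 52 mm above the tray's underside in the middle of the tray. The plate stands on the cross wall, 60 mm long (tray x), 10 mm thick (tray y), its top 72 mm above the tray's underside.
- bin (a point): Centre of the floor of the tray's empty compartment, 55 mm along the tray's +y from its middle and 5 mm above the tray's underside.
- pocket (a point): Centre of the ball pocket's floor, 55 mm along the tray's -y from its middle and 5 mm above the tray's underside. The pocket is a low ring of 19 mm inner radius and 3.5 mm height on the tray's floor; the ball rolls freely inside and leaves it when the tray tips about 40 degrees or is jerked.
- ball_center (a point): Centre of the loose steel ball, 28 mm in diameter, 30 g, in the tray's pocket.
- window (a point): Middle of the glass window on top of the fixed flat scanner (a grey box of 130 by 150 mm with a dark glass top, 35 mm high, standing on the table); z up.
- plug1_mid (a point): Centre of one of the three loose dark steel plugs in the bowl: a cylinder with rounded edges, 16 mm in diameter, 20 mm long, 22 g.
- plug2_mid (a point): Centre of one of the three loose dark steel plugs in the bowl: a cylinder with rounded edges, 16 mm in diameter, 20 mm long, 22 g.
- plug3_mid (a point): Centre of one of the three loose dark steel plugs in the bowl: a cylinder with rounded edges, 16 mm in diameter, 20 mm long, 22 g.
- clamp: Bystander: shut ring-handled steel clamp, about 140 mm long, 8 mm high, lying beyond the work; origin on its underside near its middle.
- dish: Bystander: rectangular steel dish, 70 by 130 mm, 30 mm high, beyond the work; origin at the centre of its underside.
- gun: Bystander: black hand-held scanner gun lying on its side, about 60 by 160 mm, 40 mm high, beyond the work; origin on its underside below the head.
- scanner: The fixed flat scanner; origin at the centre of its underside, 35 mm below its window.
Mind the look-alikes: they are no part of the job. Of the things that look like the tray, take the one that is farthest to the robot's left at the start.

How it is judged:
By the outcome, as a careful person would: the job done as asked, in the order asked, and still so for the second after the job is handed in, while the arm keeps its last pose, push and grip.
It also fails if it takes over 72 s, if anything falls off the work surface, if the arm or the gripper's body presses on something with over 40 N, if the wrist force passes 120 N, or if a joint passes its speed limit or range.

## Working session

There is one attempt and no reset: what is moved stays moved. The work goes in short steps, Python scripts to look and compute and a tool call to move; the robot and the scene stay as the last step left them, time stands still between calls to the robot, and variables do not carry over. Pictures are saved under pics/ and viewed, at most 10 in all, crops included, and the job is handed in when it is done.

Besides the shell and the picture viewer there is one more tool, called after "Emit:" by a JSON object that holds its "method" and its "body". play_rows: Moves the arm, as the interface text tells. Its arguments: {"type":"object","properties":{"rows":{"type":"array","items":{"type":"array"}},"force":{"type":"number"}},"required":["rows"]}

```bash
ls; mkdir -p pics
python3 - <<'E'
from workcell import robot
import cv2,numpy as np
for n in("top","side"):
    c=robot.capture(n); cv2.imwrite(f"pics/{n}0.png",cv2.resize(c["color"][:,:,::-1],(800,600),interpolation=cv2.INTER_CUBIC))
    print(n,c["camera_matrix"].tolist(),c["rvec"],c["tvec"])
print(robot.get_obs(),robot.tip_reach)
E
```

```text
pics
top [[402.45511456228087, 0.0, 258.3041730579532], [0.0, 402.45511456228087, 190.39338924607725], [0.0, 0.0, 1.0]] [ 2.16423447 -2.19216282  0.05186978] [-0.06895019  0.51481388  1.1911901 ]
side [[426.04633591519917, 0.0, 257.6405499980489], [0.0, 426.04633591519917, 189.0464905229423], [0.0, 0.0, 1.0]] [ 0.27554392 -2.86643156  1.07778231] [0.50149646 0.16129617 1.08622822]
{'time_s': 0.1, 'joints': array([-1.38609049e+00,  3.59423091e-01,  1.51134035e+00, -1.50875441e-06,
        1.27252310e+00, -1.15064708e-01]), 'joint_vel': array([-0.00020426, -0.00184994, -0.00583548,  0.00028884,  0.00203956,
        0.00070231]), 'joint_efforts': array([-1.27973446e-03, -5.28655636e+01, -2.79347706e+01, -2.20833817e-04,
        5.12304629e-03,  2.58926559e-05]), 'eef_pos': array([ 0.17707407, -0.57260236,  0.22213741]), 'tool_rot': array([-8.46403367e-04,  9.88787828e-01,  1.49324859e-01, -3.02054779e-05]), 'contact_force': array([ 0.22813545, -0.76821549,  0.39660635]), 'wrist_torque': array([-0.00271591,  0.03602554,  0.0274053 ]), 'grip_force': 0.0, 'width': 0.08520566475063568} 0.025
```

View pics/top0.png

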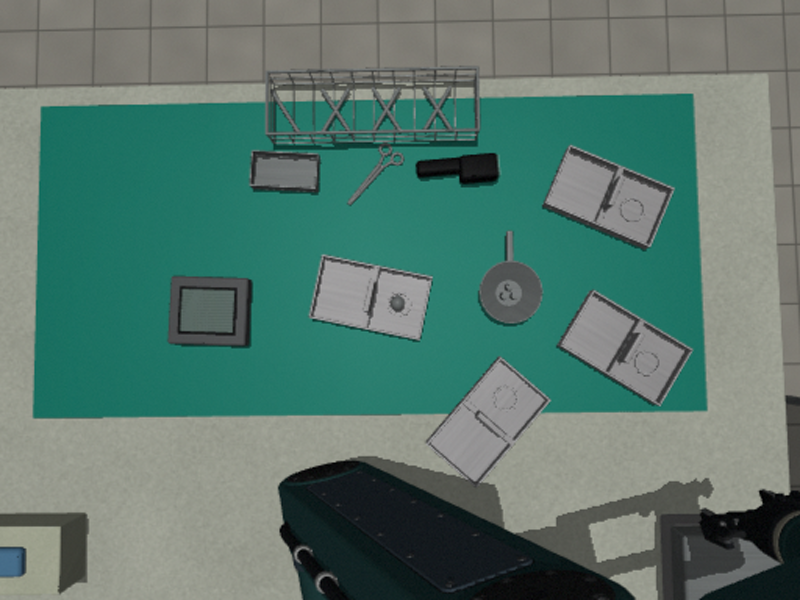

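View pics/side0.png

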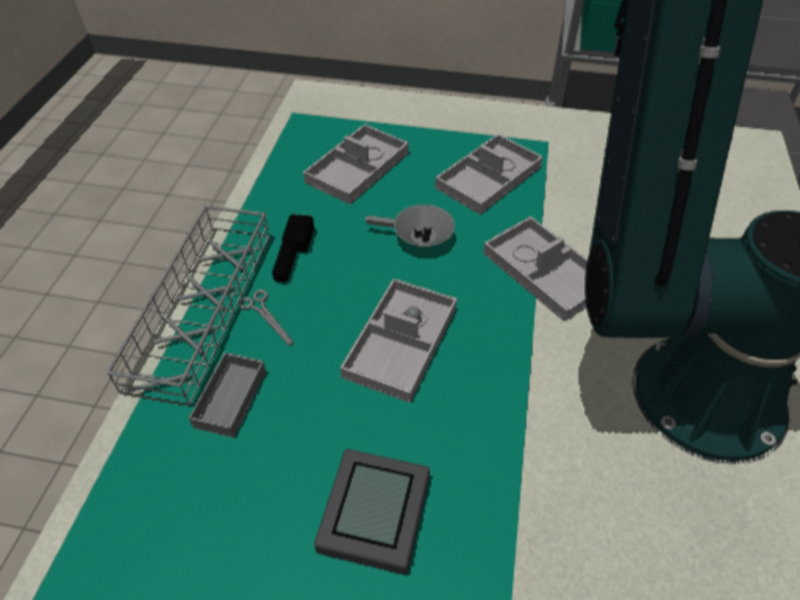

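The top view shows four tray look-alikes, at (372,298), (608,196), (625,347) and (488,420). The one at (372,298) is farthest left and holds the ball, so I'll use that. The bowl is at (510,292) with its handle up to (509,232), and the scanner is at (210,311). Next is a close crop to check the choice and measure.

```bash
cat > h.py <<'E'
from workcell import robot
import cv2,numpy as np
from scipy.spatial.transform import Rotation as Ro
def world(c,px,z):
    R=cv2.Rodrigues(c["rvec"])[0]; t=np.ravel(c["tvec"])
    p=cv2.undistortPoints(np.array([[px]],float),c["camera_matrix"],None)[0,0]
    d=R.T@np.array([p[0],p[1],1]); o=-R.T@t
    return o+d*(z-o[2])/d[2]
def proj(c,P): return cv2.projectPoints(np.atleast_2d(np.array(P,float)),c["rvec"],c["tvec"],c["camera_matrix"],None)[0][:,0]
def crop(c,x0,y0,w,h,s,name): cv2.imwrite("pics/"+name,cv2.resize(c["color"][y0:y0+h,x0:x0+w,::-1],None,fx=s,fy=s,interpolation=cv2.INTER_CUBIC))
E
python3 - <<'E'
from h import *
c=robot.capture("top"); crop(c,190,140,160,85,5,"crop1.png")
w=lambda u,v,z:print(u,v,world(c,(u/1.5625-.2,v/1.5625-.2),z).round(4))
for p in[(322,255),(433,276),(421,341),(310,318)]: w(*p,.03)
w(510,292,.036);w(509.5,232,.03)
for p in[(172,276),(252,278),(249,347),(168,345)]: w(*p,.035)
E
```

```text
322 255 [0.5971 0.0799 0.03  ]
433 276 [ 0.5538 -0.1316  0.03  ]
421 341 [ 0.4308 -0.1071  0.03  ]
310 318 [0.4769 0.1032 0.03  ]
510 292 [ 0.5208 -0.276   0.036 ]
509.5 232 [ 0.636  -0.2786  0.03  ]
172 276 [0.5603 0.3664 0.035 ]
252 278 [0.5543 0.2129 0.035 ]
249 347 [0.4234 0.2181 0.035 ]
168 345 [0.429  0.3724 0.035 ]
```

View pics/crop1.png

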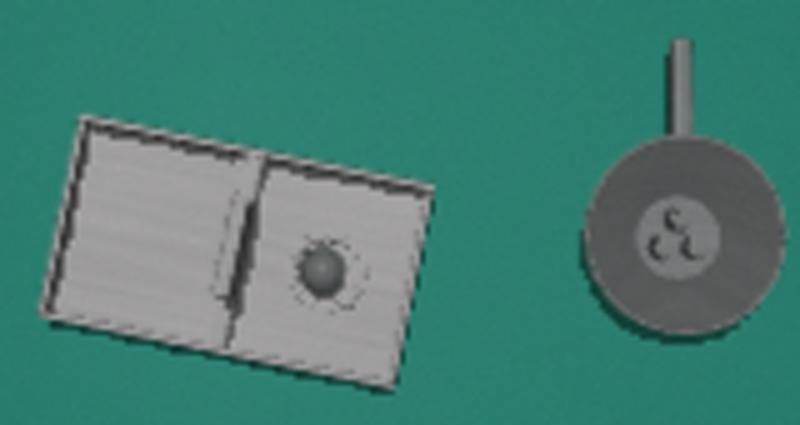

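The crop confirms it. The left tray has the ball at (322,270) and an empty left compartment. The bowl is at (685,235), radius about 100 px, with three plugs on its floor and the handle running to (681,40).

Run:
```python
from h import *
c=robot.capture("top")
w=lambda x,y,z:world(c,(190+(x+.5)/5-.5,140+(y+.5)/5-.5),z)
T=np.array([w(*p,.03)[:2] for p in[(82,116),(435,187),(393,391),(43,317)]])
L=np.array([[62,108],[62,-108],[-62,-108],[-62,108]])/1e3
H=(T-T.mean(0)).T@L; U,_,V=np.linalg.svd(H);R=U@V
print("tray",T.mean(0),np.degrees(np.arctan2(R[1,0],R[0,0])),"bin",T.mean(0)+R@[0,.055], np.linalg.norm(T-T.mean(0)-L@R.T,axis=1), np.linalg.det(R))
b=w(685,235,.036);e=w(681,40,.035);m=w(681,130,.035)
d=e-m;d2=e-b;print("bowl",b,"end",e,np.linalg.norm(d2),np.degrees([np.arctan2(d[1],d[0]),np.arctan2(d2[1],d2[0])]))
g=b+.090*d2/np.linalg.norm(d2);print("grip",g)
o=robot.get_obs();p=o["eef_pos"];q=o["tool_rot"];Rt=Ro.from_quat(q,scalar_first=True).as_matrix()
print(Rt.round(3)); print("shift tool",Rt.T@(np.r_[g[:2],.12]-p))
```

```text
tray [ 0.51480615 -0.01300164] -12.27252336051507 bin [0.52649705 0.04074148] [0.00064423 0.00111003 0.00134761 0.0026454 ] 1.0
bowl [ 0.52106348 -0.27714106  0.036     ] end [ 0.63714258 -0.27764442  0.035     ] 0.11608449820639803 [-1.33472012 -0.24845048]
grip [ 0.6110593  -0.27753131  0.0352247 ]
[[ 0.955  0.295 -0.   ]
 [ 0.295 -0.955  0.001]
 [ 0.    -0.001 -1.   ]]
shift tool [ 0.50176587 -0.15381357  0.10261251]
```

Emit:
{"method": "play_rows", "body": {"rows": [[[0,0,0],0.15,1],[[0,0,0],0.15,1],[[0.045,-0.03,0],0,1],[[0.045,-0.03,0],0,1],[[0.045,-0.03,0],0,1],[[0.045,-0.03,0],0,1],[[0.045,-0.03,0],0,1],[[0.045,-0.03,0],0,1],[[0.045,-0.03,0],0,1],[[0.045,-0.03,0],0,1],[[0.045,-0.03,0],0,1],[[0.033,-0.026,0],0,1],[[0,0,0],0,1]]}}

```text
time_s: 1.82
eef_pos: [0.6174, -0.2749, 0.2224]
tool_rot: [-0.0, 1.0, 0.002, 0.0]
contact_force: [-0.4, -0.3, -0.1]
width: 0.0854
grip_force: 0.0
```

Emit:
{"method": "play_rows", "body": {"rows": [[[-0.002,0.0025,0.04],0,1],[[0,0,0.04],0,1],[[0,0,0.04],0,1],[[0,0,0.03],0,0.8],[[0,0,0.02],0,0.6],[[0,0,0.01],0,0.5],[[0,0,0.008],0,0.4],[[0,0,0],0,0.3],[[0,0,0],0,0.3]], "force": 80}}

```text
time_s: 2.95
eef_pos: [0.6139, -0.2801, 0.0358]
tool_rot: [0.0, 1.0, -0.0, 0.001]
contact_force: [-0.5, -0.1, -0.2]
width: 0.0256
grip_force: 0.0
```

Run:
```python
from h import *
c=robot.capture("side"); crop(c,200,90,160,120,5,"grasp.png")
```

```text
(no output)
```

View pics/grasp.png

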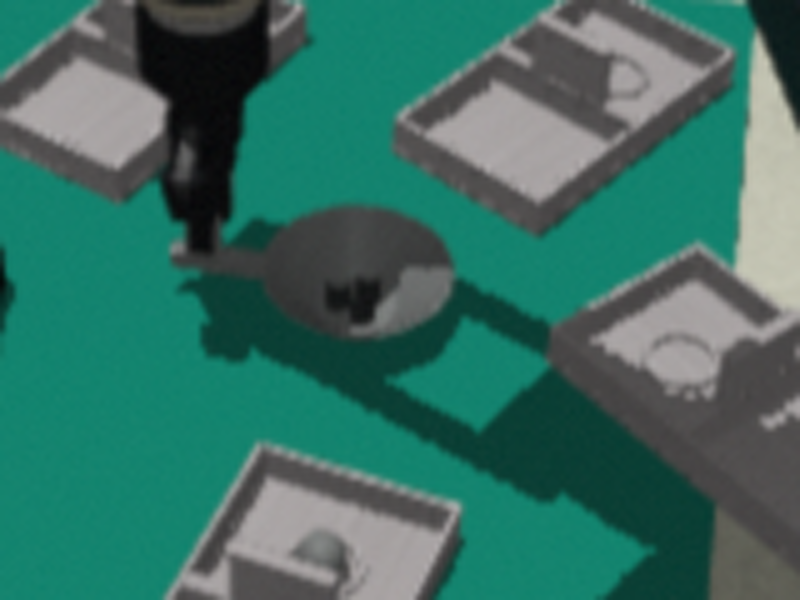

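The fingers straddle the bar about 20 mm from its end, and the plugs are still standing in the bowl at (350,300). Closing and lifting.

Emit:
{"method": "play_rows", "body": {"rows": [[[0,0,0],0,0.2],[[0,0,0],0,0.15],[[0,0,0],0,0],[[0,0,0],0,0],[[0,0,0],0,0],[[0,0,-0.003],0,0],[[0,0,-0.007],0,0],[[0,0,-0.01],0,0],[[0,0,-0.01],0,0],[[0,0,-0.005],0,0],[[0,0,0],0,0]], "force": 90}}

```text
time_s: 4.38
eef_pos: [0.6136, -0.28, 0.0706]
tool_rot: [0.0, 1.0, -0.0, 0.001]
contact_force: [-0.8, 0.0, 0.4]
width: -0.0
grip_force: 0.0
```

Run:
```python
from h import *
c=robot.capture("side"); crop(c,200,90,160,120,5,"lift.png")
o=robot.get_obs();print(o["contact_force"],o["wrist_torque"],o["width"],o["grip_force"])
```

```text
[ 0.83869582 -0.58048999 -0.15403344] [-0.01889002  0.01585028  0.01996761] -0.00013938238614433693 0.0
```

View pics/lift.png

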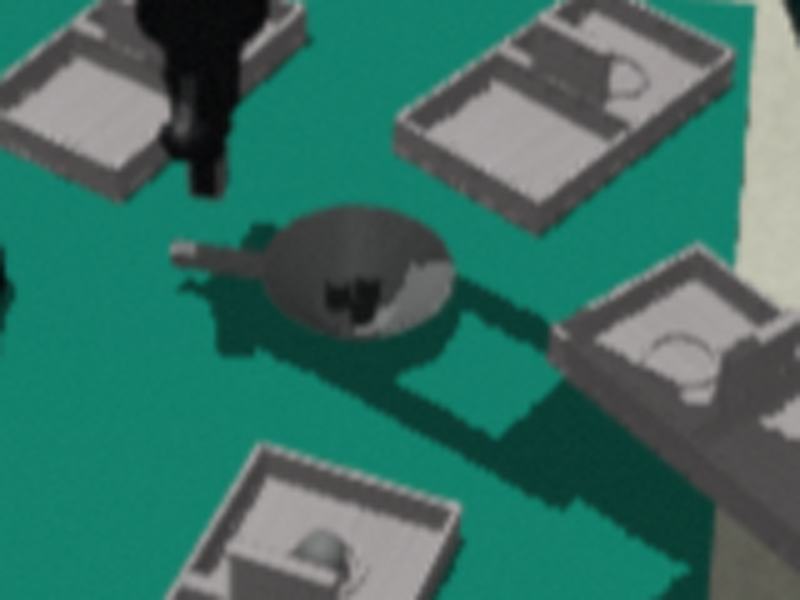

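The grasp missed. The fingers shut on nothing and the bowl hasn't moved. I'll check where the fingertips really are against the image.

Run:
```python
from h import *
c=robot.capture("side")
f=lambda P:((proj(c,P)-[200,90]+.5)*5-.5).round(0).tolist()
p=robot.get_obs()["eef_pos"];print(p)
print("tip expected",f([p-[0,0,.025],p-[0,-.01,.025],p]))
print("end of bar",f([[.638,-.2776,.035],[.638,-.2776,.021],[.614,-.2776,.035],[.521,-.277,0.036],[.581,-.277,.036],[.461,-.277,.036]]))
print("tray corners",f([[.5971,.0799,.03],[.5538,-.1316,.03],[.4308,-.1071,.03]]))
t=robot.capture("top");crop(t,300,130,60,60,10,"t2.png")
print(((proj(t,[p,p-[0,0,.025],[.521,-.277,.036],[.638,-.2776,.035]])-[300,130]+.5)*10).round(0).tolist())
```

```text
[ 0.61310544 -0.27971078  0.06979264]
tip expected [[214.0, 233.0], [210.0, 243.0], [212.0, 202.0]]
end of bar [[174.0, 242.0], [175.0, 258.0], [212.0, 247.0], [360.0, 266.0], [264.0, 253.0], [457.0, 278.0]]
tray corners [[94.0, 722.0], [260.0, 436.0], [468.0, 498.0]]
[[290.0, 243.0], [277.0, 256.0], [271.0, 571.0], [263.0, 178.0]]
```

View pics/t2.png

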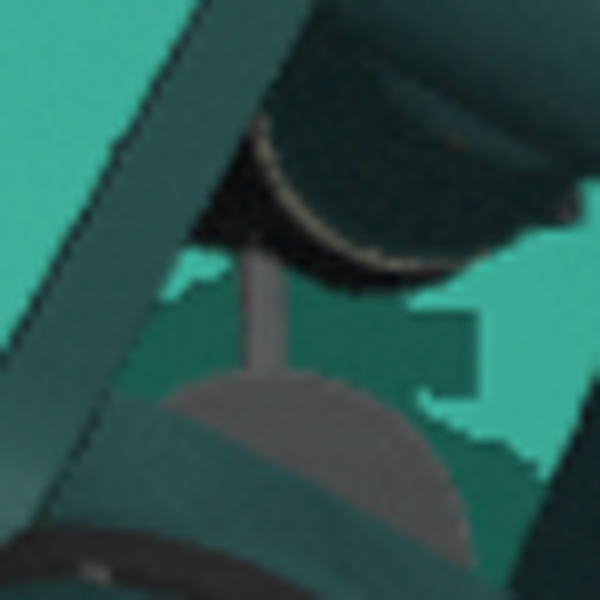

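Emit:
{"method": "play_rows", "body": {"rows": [[[0,-0.002,0],0,0.5],[[0,0,0],0,0.5],[[0,0,0],0,0.5],[[0,0,0.02],0,0.5],[[0,0,0.014],0,0.5],[[0,0,0.01],0,0.5],[[0,0,0.008],0,0.5],[[0,0,0],0,0.5]]}}

```text
time_s: 5.52
eef_pos: [0.6128, -0.2775, 0.017]
tool_rot: [-0.0, 1.0, -0.0, -0.001]
contact_force: [0.0, -1.0, 0.6]
width: 0.0428
grip_force: 0.0
```

Run:
```python
from h import *
c=robot.capture("side"); crop(c,215,110,100,75,8,"g2.png")
f=lambda P:((proj(c,P)-[215,110]+.5)*8-.5).round(0).tolist()
p=robot.get_obs()["eef_pos"];print(p)
print("tips expected",f([p-[0,-.025,.025],p-[0,.025,.025]]), "bar end top/bot",f([[.638,-.2776,.035],[.638,-.2776,.021]]))
```

```text
[ 0.61319617 -0.27774151  0.01762467]
tips expected [[211.0, 358.0], [238.0, 273.0]] bar end top/bot [[159.0, 227.0], [160.0, 254.0]]
```

View pics/g2.png

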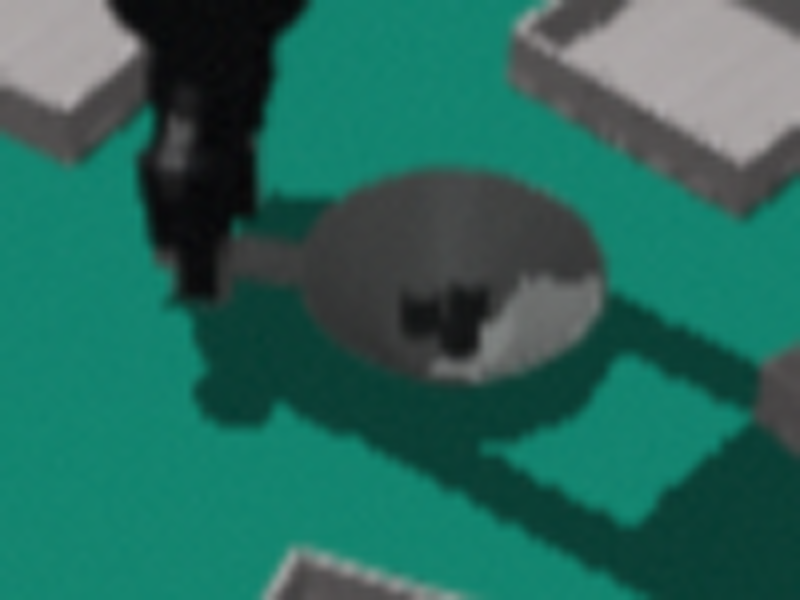

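The near fingertip shows at (205,300), about 30 mm higher than the stated pose implies. I'll use that offset from here on, go 10 mm lower and close.

Emit:
{"method": "play_rows", "body": {"rows": [[[0,0,0.006],0,0.5],[[0,0,0.004],0,0.4],[[0,0,0],0,0.3],[[0,0,0],0,0.2],[[0,0,0],0,0],[[0,0,0],0,0],[[0,0,0],0,0]], "force": 90}}

```text
time_s: 6.45
eef_pos: [0.6134, -0.2777, 0.0081]
tool_rot: [-0.0, 1.0, -0.0, 0.0]
contact_force: [-0.3, 0.2, 2.8]
width: 0.01
grip_force: 87.9
```

Emit:
{"method": "play_rows", "body": {"rows": [[[0,0,-0.003],0,0],[[0,0,-0.008],0,0],[[0,0,-0.015],0,0],[[0,0,-0.02],0,0],[[0,0,-0.024],0,0],[[0,0,-0.024],0,0],[[0,0,-0.024],0,0],[[0,0,-0.02],0,0],[[0,0,-0.015],0,0],[[0,0,-0.01],0,0],[[0,0,-0.007],0,0],[[0,0,0],0,0],[[0,0,0],0,0]], "force": 120}}

```text
time_s: 8.07
eef_pos: [0.6128, -0.2776, 0.1771]
tool_rot: [-0.0, 1.0, -0.0, -0.001]
contact_force: [-0.1, -0.1, -2.0]
width: 0.009
grip_force: 118.0
```

```bash
cat > look.py <<'E'
from h import *
import sys
# fit bowl pitch: dark/grey non-green pixels vs model silhouettes, side camera
def sil(c,p,th,yaw,gx=.092):
    cy,sy=np.cos(yaw),np.sin(yaw); a=np.linspace(0,2*np.pi,60)
    pts=[]
    for r,z in((.026,0),(.06,.036)): pts+=[(r*np.cos(t)-gx,r*np.sin(t),z-.028) for t in a]
    P=np.array(pts); x=P[:,0]*np.cos(th)-P[:,2]*np.sin(th); z=P[:,0]*np.sin(th)+P[:,2]*np.cos(th)
    W=np.c_[x*cy-P[:,1]*sy+p[0],x*sy+P[:,1]*cy+p[1],z+p[2]]
    m=np.zeros(c["color"].shape[:2],np.uint8); cv2.fillConvexPoly(m,cv2.convexHull(proj(c,W).round().astype(np.int32)),1); return m
E
python3 - <<'E'
from h import *
c=robot.capture("side"); cv2.imwrite("pics/s3.png",cv2.resize(c["color"][:,:,::-1],(800,600),interpolation=cv2.INTER_CUBIC))
o=robot.get_obs();print(o["contact_force"],o["wrist_torque"],o["width"],o["grip_force"],o["eef_pos"])
E
```

```text
[-0.05100759  0.11110002 -1.48405762] [-0.00391117 -0.17088266 -0.02997602] 0.00931177890218983 117.97776460647583 [ 0.61279291 -0.27755185  0.17704383]
```

View pics/s3.png

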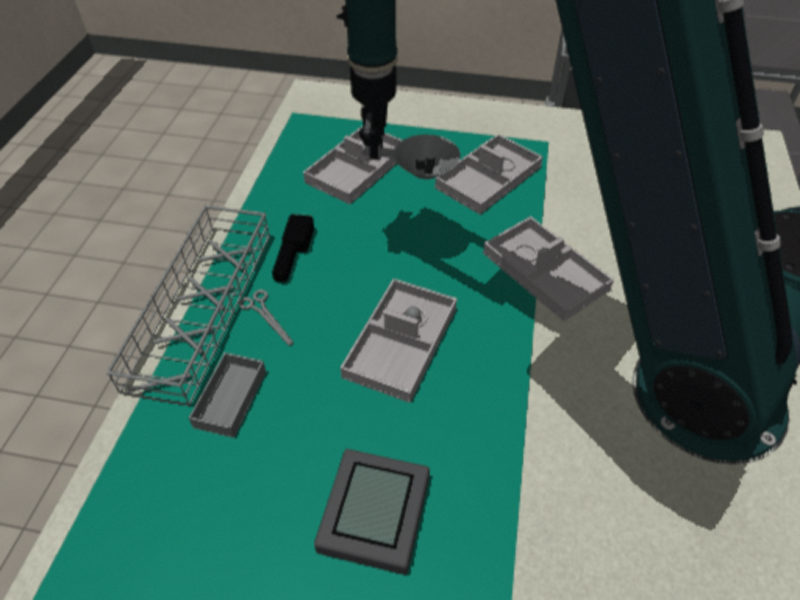

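The bowl is up and nearly level at (428,157), with the plugs inside. Carrying it over the bin.

Emit:
{"method": "play_rows", "body": {"rows": [[[0,-0.008,0],0,0],[[-0.002,-0.015,0],0,0],[[-0.003,-0.022,0],0,0],[[-0.004,-0.028,0],0,0],[[-0.004,-0.03,0],0,0],[[-0.004,-0.03,0],0,0],[[-0.004,-0.03,0],0,0],[[-0.004,-0.03,0],0,0],[[-0.004,-0.03,0],0,0],[[-0.004,-0.03,0],0,0],[[-0.003,-0.026,0],0,0],[[0,-0.02,0],0,0],[[0,-0.011,0],0,0],[[0,-0.005,0],0,0],[[0,0,0],0.05,0],[[0,0,0],0.08,0],[[0,0,0],0.06,0],[[0,0,0],0.024,0],[[0,0,0],0,0]]}}

```text
time_s: 10.5
eef_pos: [0.5774, 0.0368, 0.1779]
tool_rot: [0.0, 0.994, -0.107, -0.0]
contact_force: [0.2, -0.5, -1.7]
width: 0.0091
grip_force: 118.0
```

Emit:
{"method": "play_rows", "body": {"rows": [[[0,0,0.005],0,0],[[0,0,0.007],0,0],[[0,0,0.003],0,0],[[0,0,0],0,0],[[0,0,0],0,0],[[0,0,0],0,0],[[0,0,0],0,0]], "force": 20}}

```text
time_s: 11.38
eef_pos: [0.5774, 0.0372, 0.1631]
tool_rot: [-0.0, 0.994, -0.107, 0.0]
contact_force: [0.6, -0.3, -1.8]
width: 0.0092
grip_force: 118.0
```

```bash
cat > st.py <<'E'
from h import *
o=robot.get_obs();print(o["time_s"],o["contact_force"].round(2),o["wrist_torque"].round(3),o["width"],o["grip_force"],o["eef_pos"].round(4))
E
python3 st.py
```

```text
11.375 [ 0.63 -0.3  -1.76] [-0.094 -0.206 -0.009] 0.009161979379136195 117.95776963233948 [0.5774 0.0372 0.1631]
```

Emit:
{"method": "play_rows", "body": {"rows": [[[0,0,0],0,0.05],[[0,0,0],0,0.05],[[0,0,0],0,0.05]], "force": 20}}

```text
time_s: 11.75
eef_pos: [0.5773, 0.0372, 0.1629]
tool_rot: [-0.0, 0.994, -0.107, 0.0]
contact_force: [-0.6, -0.1, -1.6]
width: 0.0091
grip_force: 118.0
```

```bash
python3 st.py
```

```text
11.75 [-0.57 -0.06 -1.62] [-0.06  -0.13  -0.066] 0.009140392763189955 117.97978162765503 [0.5773 0.0372 0.1629]
```

Emit:
{"method": "play_rows", "body": {"rows": [[[0,0,0],0,0.1],[[0,0,0],0,0.1]], "force": 20}}

```text
time_s: 12.0
eef_pos: [0.5773, 0.0372, 0.1629]
tool_rot: [-0.0, 0.994, -0.107, -0.0]
contact_force: [0.8, -0.2, -2.1]
width: 0.0091
grip_force: 118.0
```

Emit:
{"method": "play_rows", "body": {"rows": [[[0,0,0],0,0.11]], "force": 20}}

```text
time_s: 12.12
eef_pos: [0.5773, 0.0372, 0.1629]
tool_rot: [-0.0, 0.994, -0.107, -0.0]
contact_force: [-1.2, 0.1, -1.6]
width: 0.0099
grip_force: 91.3
```

Emit:
{"method": "play_rows", "body": {"rows": [[[0,0,0],0,0.115]]}}

```text
time_s: 12.25
eef_pos: [0.5773, 0.0372, 0.1629]
tool_rot: [-0.0, 0.994, -0.107, 0.0]
contact_force: [0.4, 0.1, -1.7]
width: 0.01
grip_force: 76.6
```

Emit:
{"method": "play_rows", "body": {"rows": [[[0,0,0],0,0.12]]}}

```text
time_s: 12.38
eef_pos: [0.5773, 0.0372, 0.1629]
tool_rot: [-0.0, 0.994, -0.107, -0.0]
contact_force: [1.1, 0.6, -1.5]
width: 0.0103
grip_force: 61.8
```

Emit:
{"method": "play_rows", "body": {"rows": [[[0,0,0],0,0.13],[[0,0,0],0,0.13]]}}

```text
time_s: 12.62
eef_pos: [0.5773, 0.0372, 0.1629]
tool_rot: [-0.0, 0.994, -0.107, -0.0]
contact_force: [-0.4, -0.1, -1.8]
width: 0.0114
grip_force: 31.9
```

```bash
python3 st.py
```

```text
12.625 [-0.39 -0.08 -1.84] [-0.075 -0.189 -0.037] 0.011410545286873358 31.887813806533813 [0.5773 0.0372 0.1629]
```

Emit:
{"method": "play_rows", "body": {"rows": [[[0,0,0],0,0.134],[[0,0,0],0,0.134],[[0,0,0],0,0.134]]}}

```text
time_s: 13.0
eef_pos: [0.5773, 0.0372, 0.1629]
tool_rot: [-0.0, 0.994, -0.107, -0.0]
contact_force: [0.3, 0.7, -2.0]
width: 0.0117
grip_force: 19.7
```

```bash
python3 st.py
```

```text
13.0 [ 0.3   0.69 -1.97] [ 0.006 -0.101  0.056] 0.011676023248675251 19.73483830690384 [0.5773 0.0372 0.1629]
```

```bash
cat > tq.py <<'E'
from h import *
a=[];f=[]
for i in range(6):
    c=robot.capture("side"); o=robot.get_obs(); a.append(o["wrist_torque"]); f.append(o["contact_force"])
u=np.array([.2126,.977,0])
print("M about tray y",(np.array(a)@u).mean().round(3),"Fz",np.mean(f,0).round(2),"grip",o["grip_force"],o["width"],o["time_s"])
np.save("side_last.npy",c["color"])
E
python3 tq.py
```

```text
M about tray y -0.156 Fz [ 0.33 -0.01 -2.01] grip 19.72710371017456 0.011635354433611892 13.3
```

Emit:
{"method": "play_rows", "body": {"rows": [[[0,0,0],0,0.1365],[[0,0,0],0,0.1365],[[0,0,0],0,0.1365]]}}

```text
time_s: 13.68
eef_pos: [0.5773, 0.0372, 0.1629]
tool_rot: [-0.0, 0.994, -0.107, 0.0]
contact_force: [0.2, 0.1, -2.6]
width: 0.0116
grip_force: 12.9
```

```bash
python3 tq.py
```

```text
M about tray y -0.062 Fz [ 0.02 -0.12 -1.71] grip 13.09435710310936 0.011663134910943465 13.975
```

```bash
python3 tq.py
python3 - <<'E'
from h import *
c=robot.capture("side"); crop(c,190,110,128,128,6,"pour.png")
cv2.imwrite("pics/pour.png",cv2.resize(c["color"][90:270,180:340,::-1],None,fx=3.3,fy=3.3,interpolation=cv2.INTER_CUBIC))
E
```

```text
M about tray y -0.105 Fz [ 0.1  -0.61 -2.22] grip 13.09298425912857 0.011685139548947376 14.275
```

View pics/pour.png

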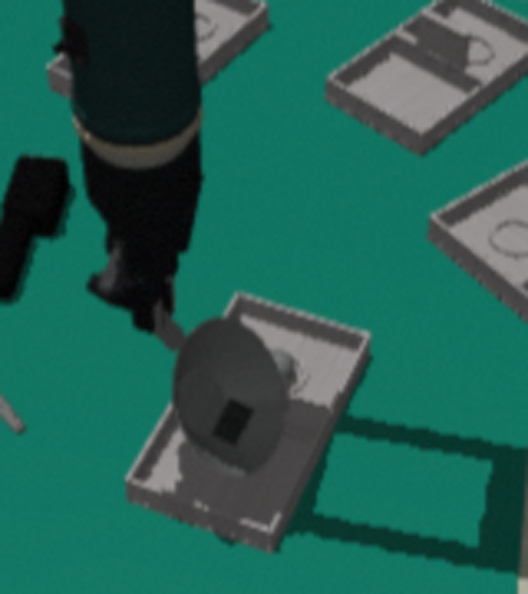

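The bowl has drooped about 55° over the bin. The plugs are still inside at (235,420), so I'll loosen a bit more.

Emit:
{"method": "play_rows", "body": {"rows": [[[0,0,0],0,0.1375],[[0,0,0],0,0.1375],[[0,0,0],0,0.1375]]}}

```text
time_s: 14.7
eef_pos: [0.5773, 0.0372, 0.1629]
tool_rot: [-0.0, 0.994, -0.107, -0.0]
contact_force: [1.0, 0.4, -2.5]
width: 0.0118
grip_force: 9.8
```

```bash
python3 tq.py
```

```text
M about tray y -0.086 Fz [-0.09 -0.41 -1.74] grip 9.782503992319107 0.011896515670931779 15.0
```

Emit:
{"method": "play_rows", "body": {"rows": [[[0,0,0],0,0.138],[[0,0,0],0,0.138],[[0,0,0],0,0.138]]}}

```text
time_s: 15.38
eef_pos: [0.5773, 0.0372, 0.1629]
tool_rot: [-0.0, 0.994, -0.107, 0.0]
contact_force: [0.7, -0.6, -1.5]
width: 0.012
grip_force: 8.1
```

```bash
python3 tq.py
```

```text
M about tray y -0.086 Fz [ 0.04 -0.23 -1.94] grip 8.124770075082779 0.011513250445875058 15.675
```

Emit:
{"method": "play_rows", "body": {"rows": [[[0,0,0],0,0.1387],[[0,0,0],0,0.1387],[[0,0,0],0,0.1387]]}}

```text
time_s: 16.05
eef_pos: [0.5774, 0.0372, 0.1629]
tool_rot: [-0.0, 0.994, -0.107, 0.0]
contact_force: [0.4, -0.7, -1.9]
width: 0.0119
grip_force: 6.5
```

```bash
python3 tq.py
cat > tilt.py <<'E'
from look import *
# tilt estimate: bowl pixels = change vs. frame s3 (bowl elsewhere), best IoU over silhouettes
c=robot.capture("side"); im=c["color"]
b=cv2.resize(cv2.imread("pics/s3.png"),(512,384),interpolation=cv2.INTER_AREA)[:,:,::-1]
d=(np.abs(im.astype(int)-b).sum(2)>45).astype(np.uint8)
e=robot.get_obs()["eef_pos"]; R=Ro.from_quat(robot.get_obs()["tool_rot"],scalar_first=True).as_matrix(); yaw=np.arctan2(R[1,0],R[0,0])
p=np.array([e[0],e[1],e[2]+.02])
hsv=cv2.cvtColor(im,cv2.COLOR_RGB2HSV); g=((hsv[:,:,1]<70)&(hsv[:,:,2]<125)&(d>0)).astype(np.uint8)
s=[]
for th in range(0,111,5):
    m=sil(c,p,np.radians(th),yaw); s.append(((m&g).sum()/((m|g)&cv2.dilate(m,np.ones((25,25),np.uint8))).sum()))
print("yaw",yaw,dict(zip(range(0,111,5),np.round(s,2))))
E
python3 tilt.py
```

```text
M about tray y -0.035 Fz [ 0.12  0.02 -1.89] grip 6.512912884354591 0.011769795040665304 16.35
yaw -0.21418476799545827 {0: np.float64(0.14), 5: np.float64(0.17), 10: np.float64(0.19), 15: np.float64(0.21), 20: np.float64(0.24), 25: np.float64(0.27), 30: np.float64(0.31), 35: np.float64(0.34), 40: np.float64(0.35), 45: np.float64(0.37), 50: np.float64(0.39), 55: np.float64(0.4), 60: np.float64(0.43), 65: np.float64(0.47), 70: np.float64(0.53), 75: np.float64(0.52), 80: np.float64(0.43), 85: np.float64(0.34), 90: np.float64(0.26), 95: np.float64(0.19), 100: np.float64(0.11), 105: np.float64(0.06), 110: np.float64(0.04)}
```

Emit:
{"method": "play_rows", "body": {"rows": [[[0,0,0],0,0.1393],[[0,0,0],0,0.1393],[[0,0,0],0,0.1393]]}}

```text
time_s: 16.77
eef_pos: [0.5773, 0.0372, 0.1629]
tool_rot: [-0.0, 0.994, -0.107, -0.0]
contact_force: [0.2, 0.4, -2.6]
width: 0.0121
grip_force: 4.3
```

```bash
python3 tq.py;python3 tilt.py
```

```text
M about tray y -0.061 Fz [ 0.29 -0.02 -1.37] grip 4.284131750464439 0.011951951311075796 17.075
yaw -0.21423779130271944 {0: np.float64(0.14), 5: np.float64(0.17), 10: np.float64(0.19), 15: np.float64(0.21), 20: np.float64(0.24), 25: np.float64(0.27), 30: np.float64(0.31), 35: np.float64(0.33), 40: np.float64(0.35), 45: np.float64(0.37), 50: np.float64(0.39), 55: np.float64(0.4), 60: np.float64(0.43), 65: np.float64(0.47), 70: np.float64(0.52), 75: np.float64(0.51), 80: np.float64(0.43), 85: np.float64(0.34), 90: np.float64(0.26), 95: np.float64(0.19), 100: np.float64(0.11), 105: np.float64(0.06), 110: np.float64(0.04)}
```

```bash
cat > plugs.py <<'E'
from h import *
import sys
for n in("side","top"):
    c=robot.capture(n); im=c["color"]
    t=np.array([.5148,-.013]);tx=np.array([.977,-.2126]);ty=np.array([.2126,.977])
    W=lambda x,y,z:np.r_[t+x*tx+y*ty,z]
    for nm,Q in(("bin",[W(a,b,.005) for a,b in((-.057,.007),(.057,.007),(.057,.103),(-.057,.103))]),("bowl",[W(a,b,z) for a,b,z in((-.02,.02,.06),(-.02,.1,.06),(.06,.1,.13),(.06,.02,.13))])):
        m=np.zeros(im.shape[:2],np.uint8);cv2.fillConvexPoly(m,cv2.convexHull(proj(c,Q).round().astype(np.int32)),1)
        d=((im.max(2)<48)&(m>0)).astype(np.uint8)
        k,l,s,ce=cv2.connectedComponentsWithStats(d)
        print(n,nm,m.sum(),[(s[i,4],ce[i].round(0).tolist(),im[l==i].mean(0).round(0).tolist()) for i in range(1,k) if s[i,4]>5])
E
python3 plugs.py
```

```text
side bin 1378 [(np.int32(187), [237.0, 221.0], [32.0, 33.0, 33.0])]
side bowl 1132 [(np.int32(99), [231.0, 200.0], [44.0, 45.0, 44.0]), (np.int32(147), [238.0, 217.0], [28.0, 30.0, 30.0])]
top bin 1230 [(np.int32(326), [215.0, 185.0], [16.0, 29.0, 28.0])]
top bowl 917 [(np.int32(318), [217.0, 175.0], [16.0, 28.0, 27.0])]
```

Run:
```python
from h import *
c=robot.capture("side");im=c["color"]
t=np.array([.5148,-.013]);tx=np.array([.977,-.2126]);ty=np.array([.2126,.977])
W=lambda x,y,z:np.r_[t+x*tx+y*ty,z]
for n,P in dict(grip=(.05,.063,.183),rimlow=(.011,.063,.038),foot=(.06,.063,.085),bincen=(0,.055,.01),binmx=(-.05,.055,.01),c1=(.062,.108,.03),c2=(-.062,.108,.03)).items(): print(n,proj(c,[W(*P)])[0].round(0))
g=im.max(2)
for v in range(180,250,2): print(v,"".join(" .:-=+*#%@"[::-1][min(9,int(x)//16)] for x in g[v,215:275]))
```

```text
grip [227. 183.]
rimlow [243. 225.]
foot [225. 208.]
bincen [249. 231.]
binmx [266. 237.]
c1 [218. 234.]
c2 [263. 250.]
180 @@@@@@@@@@@@@%@@@*-::::::::::::::::.:==-:::.::::::::::::::::
182 %%%@@@@@@@@%##%@@*-:::::::::::::::.:+++++++==-::::.:::::::::
184 ::-=*%@@@@@%*#%@%+-::::::::::::::.-+**+++++++++++==-:::..:::
186 ::::-#@@@@@%*##*=-:::::::----:::.=+*+=..::-==++++++++++++=::
188 :::::*%@@@@%###*=::::-=+******+:=**+=.       .::-==+++++++++
190 ::::::-=+*%#**#**=--+*#####*******+=.              .::--=+++
192 ::::::::::+*******+*#########*****+.                     ..:
194 :::::::::::+*****########**********=.                       
196 ::::::::::::-=+*######**************=.        .::::..       
198 :::::::::::::-+*####*****************-.     .--:::----.     
200 :::::::::::-+*####********************=-:::-+=--:---=+-:    
202 ::::::::::-+*#**##********************+++++++++====++*-..   
204 :::::::::-*##*##***********************+++++++++++++*+=.  . 
206 ::::::::-=*#####***********************++++++++++++++=-..:  
208 ::::::::-+*###******#******************+++++++++++++=:-:.   
210 :
[... 594 characters left out ...]
**+-.-*#####*##*********+++++++++++++++++++++++++*
230 :::::..=+*++:   .+*########******+++++++++++++++++++++++++**
232 ::::..=**+=.    :=+***+***##***++++++++++++++++++++++++++***
234 :::..=++++:     -+++++++++*+++++++++++++++++++++++++++++****
236 ::-==:::.       :=+++++++++++++++++++++++++++++++++++++*****
238 :::=+++++=-:..:::-++++++++++++++++++++++++++++++++++++******
240 :::=+++++++++++++++++++++++++++++++++++++++++++++++++*******
242 ::::---===++++++++++++++++--=+++++++++++++++++++++++********
244 :::::::::--==+++++++++++++=:::::-==++++++++++++++++*********
246 ::::::::::::::--=++*+++++++++++=-:.:::-=+++++++=:.=*********
248 :::::::::::::::::::-==++++++++++++++==:::.:-===:.=**********
```

The plugs are still in the bowl, which is at about 72°. I'll loosen slightly and give a small shake along the handle line.

Emit:
{"method": "play_rows", "body": {"rows": [[[0.012,0,0],0,0.1393],[[-0.012,0,0],0,0.1393],[[0.012,0,0],0,0.1393],[[-0.012,0,0],0,0.1393],[[0.012,0,0],0,0.1393],[[-0.012,0,0],0,0.1393],[[0,0,0],0,0.1393]]}}

```text
time_s: 18.15
eef_pos: [0.5759, 0.0375, 0.1627]
tool_rot: [-0.0, 0.994, -0.107, -0.001]
contact_force: [0.3, 0.9, -0.7]
width: 0.0118
grip_force: 4.5
```

```bash
python3 tq.py;python3 tilt.py; python3 plugs.py
cat > asc.py <<'E'
from h import *
import sys
n,u0,u1,v0,v1=sys.argv[1],*map(int,sys.argv[2:6])
g=robot.capture(n)["color"].max(2)
for v in range(v0,v1,2): print(v,"".join("@%#*+=-:. "[min(9,int(x)//16)] for x in g[v,u0:u1]))
E
python3 asc.py side 215 275 196 250
```

```text
M about tray y 0.021 Fz [-0.16  0.15 -1.22] grip 4.470068514347076 0.01224604173652493 18.45
yaw -0.2142246778549012 {0: np.float64(0.08), 5: np.float64(0.1), 10: np.float64(0.12), 15: np.float64(0.14), 20: np.float64(0.17), 25: np.float64(0.2), 30: np.float64(0.22), 35: np.float64(0.25), 40: np.float64(0.26), 45: np.float64(0.27), 50: np.float64(0.28), 55: np.float64(0.28), 60: np.float64(0.29), 65: np.float64(0.31), 70: np.float64(0.33), 75: np.float64(0.37), 80: np.float64(0.42), 85: np.float64(0.46), 90: np.float64(0.47), 95: np.float64(0.4), 100: np.float64(0.29), 105: np.float64(0.19), 110: np.float64(0.12)}
side bin 1378 [(np.int32(45), [246.0, 224.0], [28.0, 29.0, 29.0]), (np.int32(7), [227.0, 230.0], [44.0, 45.0, 45.0]), (np.int32(40), [237.0, 236.0], [27.0, 27.0, 27.0]), (np.int32(42), [250.0, 235.0], [27.0, 28.0, 28.0])]
side bowl 1132 [(np.int32(58), [231.0, 193.0], [44.0, 45.0, 45.0]), (np.int32(7), [224.0, 207.0], [44.0, 45.0, 45.0]), (np.int32(45), [246.0, 224.0], [28.0, 29.0, 29.0]), (np.int32(11), [249.0, 233.0], [26.0, 27.0, 27.0])]
top bin 1230 [(np.int32(304), [21
[... 1259 characters left out ...]
####****+++++++++****++++++++++++++++++++++++++++*
230 ::::::=*######**++++++++++++++++++++++++++++++++++++++++++**
232 ::::.:=*******+++++++****+++++++*#%#**+++++++++++++++++++***
234 :::..=+++++++++++++*#%%%%*+++++*%%%%%%#**+++++++++++++++****
236 ::-==::::=+++++++++#%%%%%%#*+++*#%%%%%#*+++++++++++++++*****
238 :::=+++++++++=++++++*#%%##**+++++*#%%#++++++++++++++++******
240 :::=+++++++++++++++++*#*++++++++++++*++++++++++++++++*******
242 :::----===+++++++++++++=::--=+++++++++++++++++++++++********
244 ::::::::---=++++++++++++++=:::::-==++++++++++++++++*********
246 ::::::::::::=++==++*++++++++++==-:.:::-=+++++++=:.+*********
248 :::::::::::::::::::-==++++++++++++++==:::::-===:.=**********
```

All three plugs are in the bin, at side pixels (246,224), (237,236) and (250,235), and the bowl hangs empty. I'll tighten, lift and carry it back to free table.

Emit:
{"method": "play_rows", "body": {"rows": [[[0,0,0],0,0.12],[[0,0,0],0,0.12],[[0,0,-0.01],0,0.12],[[0,0,-0.025],0,0.12],[[0,0,-0.03],0,0.12],[[0,0,-0.025],0,0.12],[[0,0,-0.01],0,0.12],[[0,0.015,0],-0.107,0.12],[[0,0.02,0],-0.107,0.12],[[-0.01,0.03,0],0,0.12],[[-0.01,0.03,0],0,0.12],[[-0.01,0.03,0],0,0.12],[[-0.01,0.03,0],0,0.12],[[-0.01,0.03,0],0,0.12],[[-0.01,0.03,0],0,0.12],[[-0.01,0.03,0],0,0.12],[[-0.01,0.03,0],0,0.12],[[-0.01,0.03,0],0,0.12],[[-0.01,0.015,0],0,0.12],[[0,0,0],0,0.12]]}}

```text
time_s: 21.15
eef_pos: [0.4711, -0.2826, 0.2626]
tool_rot: [-0.0, 1.0, -0.001, -0.0]
contact_force: [-0.6, -0.1, -1.0]
width: 0.0118
grip_force: 21.1
```

```bash
python3 tilt.py; python3 plugs.py|grep "bin"
```

```text
yaw -0.0011871490193267854 {0: np.float64(0.0), 5: np.float64(0.0), 10: np.float64(0.0), 15: np.float64(0.0), 20: np.float64(0.0), 25: np.float64(0.0), 30: np.float64(0.0), 35: np.float64(0.0), 40: np.float64(0.0), 45: np.float64(0.0), 50: np.float64(0.0), 55: np.float64(0.0), 60: np.float64(0.03), 65: np.float64(0.06), 70: np.float64(0.11), 75: np.float64(0.18), 80: np.float64(0.29), 85: np.float64(0.46), 90: np.float64(0.57), 95: np.float64(0.38), 100: np.float64(0.27), 105: np.float64(0.2), 110: np.float64(0.12)}
side bin 1378 [(np.int32(30), [246.0, 225.0], [35.0, 37.0, 37.0]), (np.int32(26), [250.0, 235.0], [37.0, 39.0, 39.0]), (np.int32(25), [238.0, 236.0], [38.0, 40.0, 40.0])]
top bin 1230 [(np.int32(6), [216.0, 191.0], [42.0, 44.0, 45.0])]
```

Emit:
{"method": "play_rows", "body": {"rows": [[[0,0,0.03],0,0.12],[[0,0,0.035],0,0.12],[[0,0,0.03],0,0.12],[[0,0,0.018],0,0.12],[[0,0,0.008],0,0.12],[[0,0,0],0,0.12],[[0.002,0,0.004],0,0.12],[[0.004,0,0.003],0,0.12],[[0.005,0,0.003],0,0.12],[[0.006,0,0.002],0,0.12]]}}

```text
time_s: 22.55
eef_pos: [0.4904, -0.283, 0.1311]
tool_rot: [0.001, 1.0, -0.0, 0.001]
contact_force: [-0.1, 1.5, 9.7]
width: 0.0116
grip_force: 22.4
```

```bash
python3 st.py; python3 tilt.py
```

```text
22.55 [-0.12  1.53  9.69] [ 0.347  0.14  -0.027] 0.011565054619393887 22.402506172657013 [ 0.4904 -0.283   0.1311]
yaw -0.00045613400693113055 {0: np.float64(0.0), 5: np.float64(0.0), 10: np.float64(0.0), 15: np.float64(0.0), 20: np.float64(0.0), 25: np.float64(0.0), 30: np.float64(0.0), 35: np.float64(0.0), 40: np.float64(0.0), 45: np.float64(0.0), 50: np.float64(0.01), 55: np.float64(0.03), 60: np.float64(0.07), 65: np.float64(0.12), 70: np.float64(0.2), 75: np.float64(0.31), 80: np.float64(0.48), 85: np.float64(0.67), 90: np.float64(0.53), 95: np.float64(0.33), 100: np.float64(0.2), 105: np.float64(0.14), 110: np.float64(0.09)}
```

Emit:
{"method": "play_rows", "body": {"rows": [[[0.013,0,0.001],0,0.12],[[0.013,0,0.003],0,0.12],[[0.0125,0,0.0045],0,0.12],[[0.012,0,0.006],0,0.12]]}}

```text
time_s: 23.1
eef_pos: [0.541, -0.2826, 0.1152]
tool_rot: [0.0, 1.0, -0.0, 0.001]
contact_force: [1.0, 0.3, 2.6]
width: 0.0117
grip_force: 19.9
```

```bash
python3 st.py; python3 tilt.py
```

```text
23.1 [0.96 0.31 2.62] [ 0.043  0.209 -0.009] 0.011731123339721802 19.92790013551712 [ 0.541  -0.2826  0.1152]
yaw 4.129233833835029e-06 {0: np.float64(0.01), 5: np.float64(0.01), 10: np.float64(0.02), 15: np.float64(0.02), 20: np.float64(0.04), 25: np.float64(0.06), 30: np.float64(0.09), 35: np.float64(0.12), 40: np.float64(0.17), 45: np.float64(0.23), 50: np.float64(0.31), 55: np.float64(0.42), 60: np.float64(0.56), 65: np.float64(0.69), 70: np.float64(0.61), 75: np.float64(0.44), 80: np.float64(0.29), 85: np.float64(0.18), 90: np.float64(0.1), 95: np.float64(0.03), 100: np.float64(0.02), 105: np.float64(0.01), 110: np.float64(0.01)}
```

Emit:
{"method": "play_rows", "body": {"rows": [[[0.0115,0,0.007],0,0.12],[[0.011,0,0.008],0,0.12],[[0.01,0,0.0085],0,0.12],[[0.0065,0,0.0065],0,0.12],[[0.008,0,0.007],0,0.12],[[0.008,0,0.007],0,0.12],[[0.008,0,0.007],0,0.12],[[0.007,0,0.008],0,0.12],[[0.006,0,0.0085],0,0.12],[[0.005,0,0.009],0,0.12],[[0.004,0,0.009],0,0.12]]}}

```text
time_s: 24.52
eef_pos: [0.6244, -0.2823, 0.029]
tool_rot: [-0.0, 1.0, -0.0, -0.0]
contact_force: [3.5, -0.7, 2.7]
width: 0.0114
grip_force: 19.5
```

```bash
python3 st.py; python3 tilt.py
```

```text
24.525 [ 3.46 -0.67  2.73] [-0.094 -0.217  0.026] 0.011361087443386804 19.473829865455627 [ 0.6244 -0.2823  0.029 ]
yaw 1.7032621265832614e-05 {0: np.float64(0.57), 5: np.float64(0.68), 10: np.float64(0.75), 15: np.float64(0.75), 20: np.float64(0.68), 25: np.float64(0.57), 30: np.float64(0.48), 35: np.float64(0.39), 40: np.float64(0.32), 45: np.float64(0.26), 50: np.float64(0.21), 55: np.float64(0.16), 60: np.float64(0.13), 65: np.float64(0.09), 70: np.float64(0.07), 75: np.float64(0.04), 80: np.float64(0.02), 85: np.float64(0.01), 90: np.float64(0.0), 95: np.float64(0.0), 100: np.float64(0.01), 105: np.float64(0.01), 110: np.float64(0.01)}
```

Emit:
{"method": "play_rows", "body": {"rows": [[[0.003,0,0.007],0,0.12],[[0.002,0,0.007],0,0.12],[[0.001,0,0.005],0,0.12],[[0,0,0],0,0.12]]}}

```text
time_s: 25.08
eef_pos: [0.6301, -0.2821, 0.0103]
tool_rot: [-0.0, 1.0, -0.0, -0.0]
contact_force: [1.2, 0.1, 0.3]
width: 0.0115
grip_force: 19.5
```

```bash
python3 st.py; python3 tilt.py
```

```text
25.075 [1.16 0.15 0.34] [-0.063 -0.09   0.022] 0.011474972545526136 19.456700384616852 [ 0.6301 -0.2821  0.0103]
yaw -0.00023616854889964363 {0: np.float64(0.73), 5: np.float64(0.73), 10: np.float64(0.68), 15: np.float64(0.58), 20: np.float64(0.5), 25: np.float64(0.41), 30: np.float64(0.35), 35: np.float64(0.29), 40: np.float64(0.23), 45: np.float64(0.2), 50: np.float64(0.16), 55: np.float64(0.13), 60: np.float64(0.1), 65: np.float64(0.08), 70: np.float64(0.05), 75: np.float64(0.03), 80: np.float64(0.02), 85: np.float64(0.01), 90: np.float64(0.0), 95: np.float64(0.01), 100: np.float64(0.02), 105: np.float64(0.02), 110: np.float64(0.02)}
```

Emit:
{"method": "play_rows", "body": {"rows": [[[0,0,0],0,0.2],[[0,0,0],0,0.35],[[0,0,0],0,0.5],[[0,0,0],0,0.5],[[0,0,-0.01],0,0.5],[[0,0,-0.03],0,0.5],[[0,0,-0.045],0,0.5],[[0,0,-0.05],0,0.5],[[0,0,-0.045],0,0.5],[[0,0,-0.02],0,0.5],[[-0.01,-0.027,0],0,0.5],[[-0.015,-0.035,0],0,0.5],[[-0.015,-0.035,0],0.1,0.5]]}}

```text
time_s: 26.75
eef_pos: [0.59, -0.1845, 0.2118]
tool_rot: [0.0, 0.999, -0.051, 0.0]
contact_force: [-0.1, 0.4, -0.4]
width: 0.0429
grip_force: 0.0
```

```bash
python3 st.py
python3 - <<'E'
from look import *
c=robot.capture("side");im=c["color"]
b=cv2.resize(cv2.imread("pics/s3.png"),(512,384),interpolation=cv2.INTER_AREA)[:,:,::-1]
g=(cv2.cvtColor(im,cv2.COLOR_RGB2HSV)[:,:,1]<70).astype(np.uint8)
best=[]
for th in(-10,-5,0,5,10):
  for x in np.arange(.60,.66,.005):
    for y in np.arange(-.30,-.26,.005):
      m=sil(c,(x,y,.028),np.radians(th),0); best.append(((m&g).sum()/((m|g)&cv2.dilate(m,np.ones((13,13),np.uint8))).sum(),th,x,y))
print(sorted(best)[-5:])
E
```

```text
26.75 [-0.11  0.41 -0.39] [ 0.034  0.025 -0.016] 0.042893009821696276 0.0 [ 0.59   -0.1845  0.2118]
[(np.float64(0.8485181119648738), -5, np.float64(0.63), np.float64(-0.27499999999999997)), (np.float64(0.8499452354874042), -5, np.float64(0.63), np.float64(-0.26999999999999996)), (np.float64(0.8516483516483516), 5, np.float64(0.635), np.float64(-0.285)), (np.float64(0.8517699115044248), 5, np.float64(0.63), np.float64(-0.285)), (np.float64(0.8628318584070797), 0, np.float64(0.635), np.float64(-0.27999999999999997))]
```

The bowl stands upright, best fit at 0° tilt. On to the tray handle.

Emit:
{"method": "play_rows", "body": {"rows": [[[0,0,0],0.114,0.5],[[-0.02,-0.025,0],0,0.5],[[-0.025,-0.035,0],0,0.5],[[-0.025,-0.035,0],0,0.5],[[-0.025,-0.035,0],0,0.5],[[-0.015,-0.0215,0],0,0.5],[[0,0,0.03],0,0.5],[[0,0,0.04],0,0.5],[[0,0,0.02],0,0.5],[[0,0,0],0,0.5]]}}

```text
time_s: 28.05
eef_pos: [0.514, -0.0138, 0.1202]
tool_rot: [-0.0, 0.994, -0.107, -0.001]
contact_force: [0.6, -0.1, -0.0]
width: 0.0427
grip_force: 0.0
```

```bash
python3 st.py
python3 - <<'E'
from h import *
c=robot.capture("side")
cv2.imwrite("pics/tray.png",cv2.resize(c["color"][110:270,190:330,::-1],None,fx=3.7,fy=3.7,interpolation=cv2.INTER_CUBIC))
t=np.array([.5148,-.013]);tx=np.array([.977,-.2126]);ty=np.array([.2126,.977])
W=lambda x,y,z:np.r_[t+x*tx+y*ty,z]
f=lambda P:((proj(c,P)-[190,110]+.5)*3.7-.5).round(0).tolist()
print("plate top corners +-x, +y face",f([W(.03,.005,.072),W(-.03,.005,.072),W(.03,-.005,.072),W(-.03,-.005,.072)]))
p=robot.get_obs()["eef_pos"]; print("near tip inner/far tip inner (z off +.03)",f([p+np.r_[.021*ty,.005],p+np.r_[-.021*ty,.005]]))
E
```

```text
28.05 [ 0.62 -0.06 -0.03] [0.009 0.038 0.026] 0.04267866412282833 0.0 [ 0.514  -0.0138  0.1202]
plate top corners +-x, +y face [[208.0, 329.0], [286.0, 355.0], [214.0, 319.0], [292.0, 345.0]]
near tip inner/far tip inner (z off +.03) [[237.0, 307.0], [262.0, 264.0]]
```

View pics/tray.png

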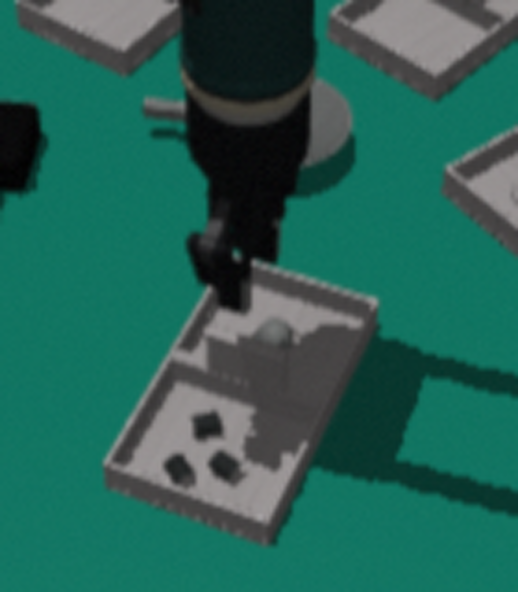

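Three plugs lie in the bin at (207,425), (180,468) and (227,465). The ball is in its pocket at (275,332), the bowl stands behind, and the fingertips are where predicted. Descending and gripping.

Emit:
{"method": "play_rows", "body": {"rows": [[[0,0,0.025],0,0.5],[[0,0,0.025],0,0.5],[[0,0,0.018],0,0.5],[[0,0,0.01],0,0.5],[[0,0,0.005],0,0.45],[[0,0,0],0,0.35],[[0,0,0],0,0.25],[[0,0,0],0,0.15],[[0,0,0],0,0.1],[[0,0,0],0,0],[[0,0,0],0,0],[[0,0,0],0,0]], "force": 110}}

```text
time_s: 29.6
eef_pos: [0.5158, -0.0135, 0.0388]
tool_rot: [-0.0, 0.994, -0.107, 0.001]
contact_force: [-0.8, 3.2, 8.1]
width: 0.0078
grip_force: 107.6
```

Emit:
{"method": "play_rows", "body": {"rows": [[[0,0,-0.001],0,0],[[0,0,-0.002],0,0],[[0,0,-0.004],0,0],[[0,0,-0.006],0,0],[[0,0,-0.008],0,0],[[0,0,-0.01],0,0],[[0,0,-0.012],0,0],[[0,0,-0.014],0,0],[[0,0,-0.016],0,0],[[0,0,-0.016],0,0],[[0,0,-0.016],0,0],[[0,0,-0.014],0,0],[[0,0,-0.012],0,0],[[0,0,-0.01],0,0],[[0,0,-0.007],0,0],[[0,0,-0.004],0,0],[[0,0,-0.002],0,0],[[0,0,-0.001],0,0],[[0,0,0],0,0]]}}

```text
time_s: 31.98
eef_pos: [0.515, -0.0139, 0.1927]
tool_rot: [-0.0, 0.994, -0.107, -0.0]
contact_force: [0.7, -0.5, -4.6]
width: 0.0077
grip_force: 107.4
```

```bash
python3 st.py
python3 - <<'E'
from h import *
c=robot.capture("top")
gr=(cv2.cvtColor(c["color"],cv2.COLOR_RGB2HSV)); 
# scanner outline centre by non-green mask left part
m=((gr[:,:,1]<110)).astype(np.uint8); m[:, 165:]=0; m[:, :90]=0; m[:150]=0; m[250:]=0
k,l,s,ce=cv2.connectedComponentsWithStats(m); i=1+np.argmax(s[1:,4])
r=cv2.minAreaRect(np.argwhere(l==i)[:,::-1].astype(np.float32)); print(r, world(c,r[0],.035))
E
```

```text
31.975 [ 0.7  -0.54 -4.58] [-0.036  0.007  0.026] 0.007653083174328752 107.40462183952332 [ 0.515  -0.0139  0.1927]
((133.84165954589844, 198.66709899902344), (51.78531265258789, 43.69541549682617), 2.8624050617218018) [0.49301292 0.29390623 0.035     ]
```

Emit:
{"method": "play_rows", "body": {"rows": [[[-0.0006,-0.002,0],0,0],[[-0.0012,-0.004,0],0,0],[[-0.002,-0.007,0],0,0],[[-0.003,-0.01,0],0,0],[[-0.004,-0.014,0],0,0],[[-0.0054,-0.018,0],0,0],[[-0.006,-0.02,0],0,0],[[-0.0065,-0.022,0],0,0],[[-0.0065,-0.022,0],0,0],[[-0.0065,-0.022,0],0,0],[[-0.0065,-0.022,0],0,0],[[-0.0065,-0.022,0],0,0],[[-0.0065,-0.022,0],0,0],[[-0.006,-0.02,0],0,0],[[-0.0054,-0.018,0],0,0],[[-0.0047,-0.016,0],0,0],[[-0.0039,-0.013,0],0,0],[[-0.003,-0.01,0],0,0],[[-0.0018,-0.006,0],0,0],[[-0.0009,-0.003,0],0,0]]}}

```text
time_s: 34.52
eef_pos: [0.4925, 0.291, 0.1929]
tool_rot: [0.0, 0.994, -0.107, -0.0]
contact_force: [-0.3, -0.9, -3.6]
width: 0.0081
grip_force: 107.5
```

Emit:
{"method": "play_rows", "body": {"rows": [[[0,0,0],0,0],[[0,0,0],0,0],[[0,0,0],0,0],[[0,0,0],0,0],[[0,0,0],0,0],[[0,0,0],0,0]]}}

```text
time_s: 35.28
eef_pos: [0.4926, 0.2908, 0.193]
tool_rot: [-0.0, 0.994, -0.107, 0.0]
contact_force: [-0.5, -0.4, -4.2]
width: 0.008
grip_force: 107.5
```

```bash
python3 st.py
python3 - <<'E'
from h import *
c=robot.capture("side")
t=robot.get_obs()["eef_pos"][:2]+[-.0008,.0007]
tx=np.array([.977,-.2126]);ty=np.array([.2126,.977])
W=lambda x,y,z:np.r_[t+x*tx+y*ty,.155+z]
for a,b in((.062,.108),(-.062,.108),(.062,-.108),(-.062,-.108)): print(a,b,proj(c,[W(a,b,.03)])[0].round(1))
print("ball",proj(c,[W(0,-.055,.019)])[0].round(1),"bin",proj(c,[W(0,.055,.01)])[0].round(1),t)
u=proj(c,[W(a,b,.015) for a in(-.07,.07) for b in(-.12,.12)]).round().astype(int); lo=u.min(0);hi=u.max(0)
g=c["color"].max(2)
for v in range(lo[1]-8,hi[1]+8,3): print(v,"".join("@%#*+=-:. "[min(9,int(x)//20)] for x in g[v,lo[0]-5:hi[0]+5:2]))
print(lo)
E
```

```text
35.275 [-0.49 -0.35 -4.25] [0.003 0.045 0.021] 0.00800530373799522 107.5400447845459 [0.4926 0.2908 0.193 ]
0.062 0.108 [182.3 321.9]
-0.062 0.108 [244.8 349. ]
0.062 -0.108 [233.5 232.1]
-0.062 -0.108 [288.5 251.8]
ball [250.2 264.9] bin [226.6 314.1] [0.49173043 0.2915576 ]
223 :::::::::::::::::::*#%%%%%%%%%%%%%%%%%%%%%%*::::::::::::::::::::
226 :::::::::::::::::::-**#%%%%%%%%%%%%%%%%%%%*+::::::::::::::::::::
229 :::::::::::::::::::-:*#*#%%%%%%%%%%%%%%%%+++::::::::::::::::::::
232 ::::::::::::::::::::*=-*%##%%%%%%%%%%%%*+*%*::::::::::::::::::::
235 ::::::::::::::::::::+%*--+#%%%%%%%%%**++#@@*::::::::::::::::::::
238 +:::::::::::::::::::=@%%*+==+++++++++*#@@@@*::::::::::::::::::::
241 :::::::::::::::::::::%@@@@%#**+++**#%@@@@@@+::::::::::::::::::::
244 :::::::::::::::::::::#@@@@@@@@@@@@@@@@@@@@@*-...::::::::::::::::
247 :::::::::::::::::::::+@@@@@@@@@@@@@@@@@@@@%+++++-. .::::::::::::
250 ::::::::::::::::::::::#@@@@@@@@@@@@@@@@@@%...=++++++=...::::::::
253 :::::::::::::::::::::::#@@@@@@@@@@@@@@@@#.     .:==+++++=..:::::
256 ::::::::::::::::::::::::*%@@@@@@@@@@@@@%.           :-+++++:
[... 1867 characters left out ...]

340 ::::::::::::::::==+*+=+++=.            =++@#####****************
343 ::::::::::::::::++####**+++++-        :*-#%#####****************
346 :::::.::::::.::=+#########*+++++=.    +==@######****************
349 :::.:::::::::::=*############*+++++=-=*%@@#####*****************
352 ::::::.::::::..:#################+=++*#########***************==
355 ::::.:..:..:...::-*#################**#########********+=-::::::
358 :..:.......:...:.:+******#####################****::::::::::::::
361 .::::....::.......:-+**********###############***:::::::::::::::
364 :.:............::...:::-+************#########***:::::::::::::::
367 ....:.................:.:::+***************##***::::::::::::::::
[176 231]
```

The tray is level, with corners matching the predicted pose. It sits about 12 cm above the window centre and is still. The ball shows in its pocket near side pixel (250,266), and the three plugs are in the bin. Handing in.

```bash
python3 -c "
from workcell import robot
print(robot.job_done())"
```

```text
the job is handed in; nothing more can be done
None
```

The job is handed in at about 35 s: the three plugs are in the tray's empty compartment, the empty bowl stands upright and released on the table, and the tray is held still and level to within about 2° roughly 12 cm above the scanner window, with the ball (partly hidden by the gripper in the last frame) appearing to be in its pocket.

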